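# Wind the model-car launcher to the red pin

## Robot

A 6-joint arm with a two-finger parallel gripper is mounted at the origin on the work surface. World frame = base frame: x ahead of the robot, y to its left, z up, the work surface at z = 0. Lengths are in m, angles in rad, forces in N, time in s.
With the tool pointing down it reaches from about 0.4 to 0.925 m from the base axis. Payload 3.4 kg.
Tool frame: the origin (TCP) lies midway between the tips of the shut fingers; the grasp point (between the pads) lies 19 mm behind it; z points along the fingers, y is the line along which they close (so a half turn about z gives the same grasp; the last joint's range is limited). The gripper opens to 85 mm and grips with 20 to 120 N. Pads are 22 mm wide; open, the fingers measure 114 mm over their backs; the gripper's body (76 mm by 85 mm) begins 54 mm behind the grasp point. The pads swing forward as they close: fully open they stand 13 mm farther back than shut.
Start: joints at [1.079, 0.307, 1.506, -0, 1.328, -0.073], TCP at [0.234, 0.525, 0.231] pointing down, gripper open.
Joint ranges: [-3.12, 3.12], [-1.05, 2.28], [0.14, 2.33], [-1.42, 4.57], [0.1, 2.73], [-2.68, 2.68]. Speed limits (rad/s): [2.57, 2.57, 3.14, 3.14, 3.14, 3.14].

## Interface

Orientations are given as a rotation vector (axis times angle).
In Python, from workcell import get_obs, camera, camera_params, job_done gives the robot as it stands.
- The arm moves only by the tool send_rows, never from a script. Its argument "targets" is a list of rows, each a list of 6 numbers: the shift along the world's x, y, z in units of 300 mm (1.0 is 300 mm), then the turn, a rotation vector about the world's x, y, z in units of 180 degrees (1.0 is 180 degrees). In form: [[tx, ty, tz, ax, ay, az], ...]. A call has exactly 8 rows; each row is the pose to reach, as a shift and turn from the pose commanded when the call began, turning the shorter way round; what a row does not reach only later rows make up. A row lasts 1/12 s, in which the tool goes at most 41.7 mm and 7.16 degrees, less where a joint would pass 70% of its speed; a pose out of reach is approached as far as the arm can. A call with a number of a shift or a turn outside -1 to 1 is refused whole. A call with a gripper value outside its range is refused whole. "hand" is the opening, from 0 (shut) to 1 (fully open), set as the call begins (left out, the last holds). The fingers move at their own pace and stop on an object; the grip force is fixed at half the most. Time passes only in rows, so rows that repeat a pose let the fingers close, or fill a call up. It gives the time, the measured TCP pose, the force, the opening and the grip force at its end, in the units of the state.
- get_obs(): the state, without advancing time (a new reading comes with each control period).
- camera(name): name is "scene" or "top" or "wrist"; returns (picture, depth): 384x512x3 uint8, blue, green, red; 384x512 float32, m along the optical axis (not along the pixel's ray), 0 where there is no reading.
- camera_params(name): a dict with "intrinsics" (3x3 intrinsics, pixels), "position" and "orientation" of the camera in the world. Camera axes: x right, y up, looking along -z (the intrinsics and any distortion apply to the point x, -y, -z); pixel columns grow to the right and rows downward; lengths in m; the calibration is good to about 2 mm. A picture is of the moment at which its call begins: read the wrist's pose just before it. camera_params takes no time and is no camera call; for the wrist camera it gives the pose at the moment of the call.
- job_done(): hands the job in; it is judged then, once.
The state is a dict: "clock": time; "joint_pos": joint angles; "dq": joint speeds; "effort": joint torques, N m; "tcp_pos": TCP position; "tcp_rot": TCP orientation; "contact_force": force on the tool from outside, world axes, zero at the start; "moment": the same for the moment, N m; "finger_gap": finger opening in m; "grip_force": force on a finger pad.
Only numpy, scipy, OpenCV 4.12 (cv2) and the standard library are available. Lean on these libraries where they do the work, as an engineer would, in place of code of your own. Each camera call takes 0.05 s, during which the arm holds its last target. There are 200 camera calls.

## Task

Wind the spring of the model-car launcher: turn the knob clockwise, tooth by tooth, until the wheel hangs on its pawl with the orange pointer standing at the red pin. Ease the wheel back onto the pawl and let go gently; it must never snap back against the pawl or be forced backwards against it. Then slide the yellow safety catch fully home behind the pawl, and leave the tape, bottle, torch and cutters where they are.

Things in the scene. Friction and masses are not known exactly. Their poses are not given: they have to be found in the camera images.
- base: launcher base: aluminium plate 225 x 225 mm, 12 mm thick, fixed to the bench. Origin at bench level under the wheel's axis; the plate spans x -100..125, y -125..100 mm of its frame; at yaw 0 its x axis points away from the robot. An orange-edged launch track, 34 mm high, runs along x at y -88..-122 mm
- winder: white 3D-printed ratchet wheel, 103 mm across, 18 teeth about 20 degrees apart, 21..31 mm above the bench, carrying an orange pointer and a black bar knob. Origin on its axis at bench level, x axis along pointer and knob bar, z up. Clockwise from above winds it, against a spring of 0.12 N m at the first tooth, rising 0.05 N m per rad, plus up to 0.1 N m while the pawl climbs a tooth
- pointer_tip (a point): tip of the orange pointer, 66 mm from the axis, 38 mm above the bench. The dial ticks are 20 degrees apart, the first along the base's -x. The teeth are uneven: hung on the pawl, the pointer stands up to 4.5 degrees to either side of its tick. At the start it hangs on the first or second tooth. Turning stops 157 degrees clockwise of the first tick
- pawl: red sprung pawl, origin under its pin (at x 64, y 30 mm of the base). Its nose, 31 mm from the pin, lies in the teeth on the base's +x side. Its yaw equals the base's when fully in, and grows by about 0.2 rad as it climbs a tooth; it drops in within 3 degrees past that tooth's own rest position. Hung, the wheel loads it with 3 to 5 N; over 16 N (the hand driving the wheel back) harms it
- catch: yellow sliding safety catch, 56 mm (x) by 24 mm (y), origin at bench level under its middle, at x 82 mm of the base. It slides along the base's +y with 2.5 N friction and stays where left: at y -36..-29 mm of the base when open, -6 mm when home at its stop, where it blocks the pawl from lifting, so it stays open while winding
- catch_post (a point): top centre of the upright yellow post of the catch, 14 mm (x) by 16 mm (y), 26 to 55.5 mm above the bench, at x 17 mm of the catch
- pin_red: the red-headed marker pin beside the dial, 12 mm head, its foot (origin) 12 mm above the bench and top 38 mm above it, 80 mm from the wheel's axis. It stands in line with one of the five ticks 40, 60, 80, 100 or 120 degrees clockwise of the first tick; four white-headed pins stand at the other four
- tape: roll of black tape lying flat, 70 mm across, 24 mm high, origin centre of underside; a bystander
- bottle: small white jar, 48 mm across, 100 mm high, origin centre of underside; a bystander
- torch: green torch lying on the bench, 160 x 50 x 38 mm, origin under its middle, long axis x; a bystander
- cutters: side cutters with green handles lying on the bench, 130 x 45 x 10 mm, origin under the pivot, long axis x; a bystander
- knob_grip (a point): middle of the bar knob, on the axis 76 mm above the bench. The black bar is 64 mm long (along the pointer), 16 mm wide, 61 to 89 mm above the bench, and turns with the wheel. Let go, the wheel springs back anticlockwise until a tooth meets the pawl, which then bears the spring instead of the hand; let go 2 degrees or more before that it snaps back. It cannot pass a caught tooth backwards

How it is judged:
By the outcome, as a careful person would: the job done as asked, in the order asked, and still so for the second after the job is handed in, with the robot touching nothing.
It also fails if it takes over 72 s, if anything falls off the work surface, if the arm or the gripper's body presses on something with over 40 N, if the wrist force passes 120 N, or if a joint passes its speed limit or range.

## Working session

There is one attempt and no reset: what is moved stays moved. The work goes in short steps, Python scripts to look and compute and a tool call to move; the robot and the scene stay as the last step left them, time stands still between calls to the robot, and variables do not carry over. Pictures are saved under pics/ and viewed, at most 10 in all, crops included, and the job is handed in when it is done.

Besides the shell and the picture viewer there is one more tool, called after "Emit:" as name([rows], argument=value, ...), one row to a line, values as JSON. send_rows: Moves the arm, as the interface text tells. Shifts and turns lie within -1 to 1; 1 stands for 300 mm of shift or 180 degrees of turn. Its arguments: {"type":"object","properties":{"targets":{"type":"array","items":{"type":"array","items":{"type":"number"}}},"hand":{"type":"number"}},"required":["targets"]}

```bash
mkdir -p pics; ls; cat > h.py <<'E'
import numpy as np, cv2
from scipy.spatial.transform import Rotation as R
from workcell import get_obs, camera, camera_params, job_done
def rot(o):
    o=np.array(o,float)
    return o if o.shape==(3,3) else (R.from_rotvec(o).as_matrix() if o.size==3 else R.from_quat(o).as_matrix())
def ray(P,u,v):
    K=np.array(P["intrinsics"]); d=np.array([(u-K[0,2])/K[0,0],-(v-K[1,2])/K[1,1],-1.])
    return np.array(P["position"]),rot(P["orientation"])@d
def onplane(P,u,v,z):
    p,d=ray(P,u,v); return p+d*(z-p[2])/d[2]
def proj(P,X):
    K=np.array(P["intrinsics"]); c=rot(P["orientation"]).T@(np.array(X)-np.array(P["position"]))
    return K[0,0]*c[0]/-c[2]+K[0,2], K[1,1]*-c[1]/-c[2]+K[1,2]
E
python3 - <<'E'
from h import *
o=get_obs(); print({k:np.round(v,3) for k,v in o.items()})
for n in("scene","top"):
    P=camera_params(n); print(n,P)
    im,d=camera(n); cv2.imwrite(f"pics/{n}0.png",im); np.save(f"{n}0.npy",d)
print(camera_params("wrist"))
E
```

```text
pics
{'clock': np.float64(0.0), 'joint_pos': array([ 1.079,  0.308,  1.508, -0.   ,  1.328, -0.074]), 'dq': array([ 0.   , -0.   , -0.002,  0.   , -0.   ,  0.001]), 'effort': array([-0.0000e+00, -4.5755e+01, -2.5192e+01, -0.0000e+00,  1.3000e-02,
       -0.0000e+00]), 'tcp_pos': array([0.234, 0.525, 0.23 ]), 'tcp_rot': array([-6.530e-01, -3.072e+00,  3.000e-03]), 'contact_force': array([0.091, 0.146, 0.601]), 'moment': array([ 0.057, -0.041, -0.015]), 'grip_force': np.float64(0.0), 'finger_gap': np.float64(0.086)}
scene {'intrinsics': array([[359.75390109,   0.        , 255.86837672],
       [  0.        , 359.75390109, 190.66661567],
       [  0.        ,   0.        ,   1.        ]]), 'position': array([ 1.13063975, -0.35091125,  0.50987121]), 'orientation': array([0.89254586, 0.44795261, 0.87002618])}
top {'intrinsics': array([[435.46288972,   0.        , 254.99555991],
       [  0.        , 435.46288972, 196.16183937],
       [  0.        ,   0.        ,   1.        ]]), 'position': array([0.53085239, 0.02553972, 1.11848021]), 'orientation': array([ 0.04749208, -0.04903744, -1.59050402])}
{'intrinsics': array([[328.31725281,   0.        , 253.12194891],
       [  0.        , 328.31725281, 190.37379705],
       [  0.        ,   0.        ,   1.        ]]), 'position': array([0.15863246, 0.55801315, 0.37433901]), 'orientation': array([-0.29238335, -0.18694827,  1.14087926])}
```

View pics/top0.png

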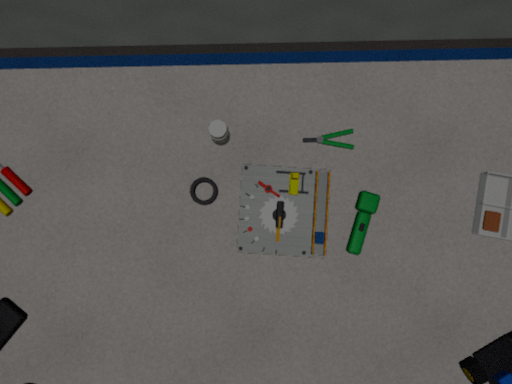

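View pics/scene0.png

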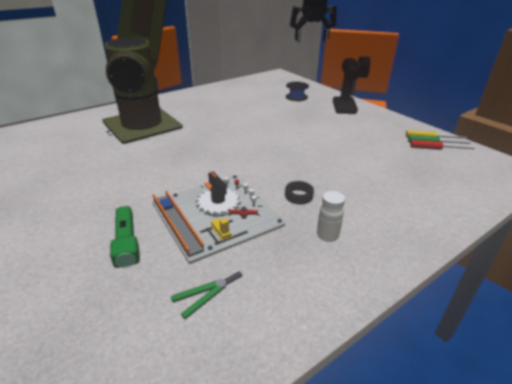

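Top view: launcher around (279,215), with the pointer down at (278,240), the red pin at (250,229), the pawl at (268,188) and the catch at (295,183). The tape is at (204,191), the jar at (219,130), the cutters at (328,140) and the torch at (362,222). The scene view agrees.

```bash
cat > m.py <<'E'
from h import *
im=cv2.imread("pics/top0.png"); P=camera_params("top")
c=im[150:270,225:345]; cv2.imwrite("pics/topcrop.png",cv2.convertScaleAbs(cv2.resize(c,None,fx=5,fy=5,interpolation=cv2.INTER_CUBIC),alpha=1.6))
hsv=cv2.cvtColor(im,cv2.COLOR_BGR2HSV)
def blobs(lo,hi,z,name,roi=(150,270,225,345)):
    m=cv2.inRange(hsv,np.array(lo),np.array(hi)); mm=np.zeros_like(m); a,b,c_,d_=roi; mm[a:b,c_:d_]=m[a:b,c_:d_]
    n,l,s,ce=cv2.connectedComponentsWithStats(mm)
    for i in range(1,n):
        if s[i,4]>=5: print(name,s[i],ce[i].round(1),onplane(P,*ce[i],z).round(4))
blobs((22,150,80),(35,255,255),.05,"yellow")
blobs((0,120,60),(8,255,255),.038,"red")
blobs((10,140,60),(21,255,255),.036,"orange")
blobs((0,0,0),(180,255,45),.089,"black")
E
python3 m.py
```

```text
yellow [288 172  11  23 193] [293.6 183.3] [ 0.6263 -0.0718  0.05  ]
red [258 181  22  16  79] [267.7 188.2] [ 0.6163 -0.0082  0.038 ]
red [248 227   4   4  14] [249.5 228.7] [0.5167 0.039  0.038 ]
orange [312 171   6  83 142] [314.5 212.7] [ 0.5532 -0.1232  0.036 ]
orange [324 172   6  75 120] [326.7 208.6] [ 0.5627 -0.1537  0.036 ]
orange [276 217   5  24  62] [278.1 228.7] [ 0.5152 -0.0317  0.036 ]
orange [324 248   2   7  11] [324.5 250.5] [ 0.4591 -0.1451  0.036 ]
black [245 166   2   3   5] [245.6 167.2] [0.6635 0.0448 0.089 ]
black [277 171   5   2   5] [279.  171.4] [ 0.6518 -0.0344  0.089 ]
black [283 172   6   1   6] [285.5 172. ] [ 0.6501 -0.0498  0.089 ]
black [300 173   5   2   6] [302.2 173.2] [ 0.6465 -0.0893  0.089 ]
black [267 187   3   3   8] [268.1 188.1] [ 0.6125 -0.0076  0.089 ]
black [300 191   8   2   9] [303.2 191.9] [ 0.6018 -0.0906  0.089 ]
black [273 202  12  26 166] [278.9 212.9] [ 0.5533 -0.0318  0.089 ]
```

View pics/topcrop.png

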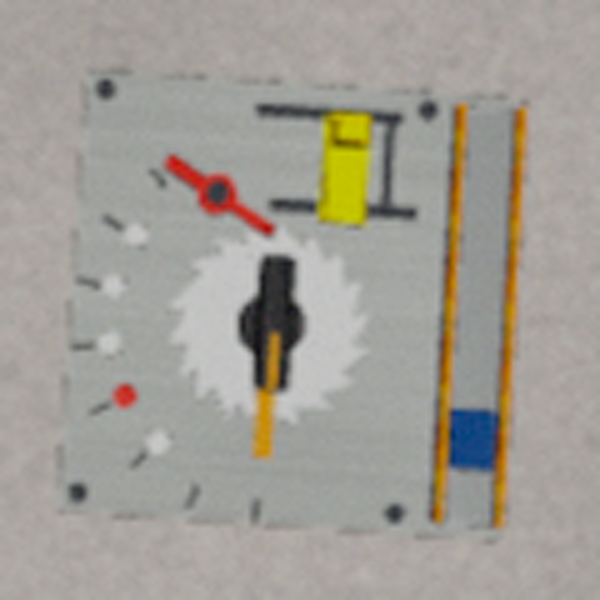

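The crop shows the dial: the first tick is at crop (255,510), then the white pin (40°) at (157,440), the red pin (60°) at (125,396), and white pins at 80, 100 and 120. The pointer hangs near tick 0, so I need three teeth. Next is the approach, with the frame calculation alongside it.

Emit:
send_rows([
  [0.06, -0.11, 0, 0, 0, 0.01],
  [0.12, -0.22, 0, 0, 0, 0.02],
  [0.18, -0.33, 0, 0, 0, 0.03],
  [0.25, -0.44, 0, 0, 0, 0.04],
  [0.32, -0.56, 0, 0, 0, 0.05],
  [0.39, -0.68, 0, 0, 0, 0.06],
  [0.46, -0.8, 0, 0, 0, 0.065],
  [0.53, -0.92, 0, 0, 0, 0.067],
])

```text
clock: 0.77
tcp_pos: [0.393, 0.2474, 0.2311]
tcp_rot: [-0.325, -3.124, 0.0]
contact_force: [1.3, 0.4, -0.4]
finger_gap: 0.0853
grip_force: 0.0
```

```bash
cat > m2.py <<'E'
from h import *
im=cv2.imread("pics/top0.png"); P=camera_params("top")
hsv=cv2.cvtColor(im,cv2.COLOR_BGR2HSV); m=cv2.inRange(hsv,np.array((10,140,60)),np.array((21,255,255)))
def fit(x0,x1,y0,y1,z):
    v,u=np.nonzero(m[y0:y1,x0:x1]); W=np.array([onplane(P,a+x0,b+y0,z)[:2] for a,b in zip(u,v)],np.float32)
    l=cv2.fitLine(W,cv2.DIST_HUBER,0,.001,.001).ravel(); l[:2]*=np.sign(l[0]); return l,W
for a in((308,320,165,258,.034),(321,332,165,258,.034),(273,284,215,245,.036)):
    l,W=fit(*a); print(np.degrees(np.arctan2(l[1],l[0])).round(2),l[2:].round(4),"tip",W[np.argmin(W[:,0])].round(4))
print("pawl pin",onplane(P,268.1,188.1,.038).round(4),"bar",onplane(P,278.9,212.9,.080).round(4),"redpin",onplane(P,249.5,228.7,.037).round(4))
c=lambda x,y:(225+(x+.5)/5-.5,150+(y+.5)/5-.5)
for n,q in dict(screwTL=(106,89),TR=(429,109),BL=(78,492),BR=(395,514)).items(): print(n,onplane(P,*c(*q),.013).round(4))
for n,q in dict(plTL=(88,72),plTR=(526,98),plBL=(62,512),plBR=(500,540)).items(): print(n,onplane(P,*c(*q),.012).round(4))
E
python3 m2.py
```

```text
-4.96 [ 0.5666 -0.1246] tip [ 0.4536 -0.1144]
-4.95 [ 0.5542 -0.1533] tip [ 0.4505 -0.144 ]
-9.7 [ 0.5153 -0.0317] tip [ 0.4874 -0.0309]
pawl pin [ 0.6166 -0.0092  0.038 ] bar [ 0.5534 -0.0323  0.08  ] redpin [0.5167 0.0391 0.037 ]
screwTL [0.6727 0.0458 0.013 ]
TR [ 0.6591 -0.1189  0.013 ]
BL [0.4683 0.0638 0.013 ]
BR [ 0.454 -0.096  0.013]
plTL [0.6818 0.0548 0.012 ]
plTR [ 0.6639 -0.1688  0.012 ]
plBL [0.4584 0.0721 0.012 ]
plBR [ 0.4398 -0.1487  0.012 ]
```

Emit:
send_rows([
  [0.07, -0.12, -0.02, 0, 0, 0.01],
  [0.135, -0.24, -0.04, 0, 0, 0.02],
  [0.2, -0.36, -0.06, 0, 0, 0.028],
  [0.27, -0.48, -0.08, 0, 0, 0.028],
  [0.335, -0.6, -0.1, 0, 0, 0.028],
  [0.4, -0.72, -0.1, 0, 0, 0.028],
  [0.465, -0.83, -0.1, 0, 0, 0.028],
  [0.527, -0.94, -0.1, 0, 0, 0.028],
])

```text
clock: 1.43
tcp_pos: [0.5513, -0.0348, 0.2007]
tcp_rot: [-0.19, -3.135, -0.0]
contact_force: [-0.1, 0.9, 0.8]
finger_gap: 0.0854
grip_force: 0.0
```

```bash
cat > w.py <<'E'
from h import *
import sys
o=get_obs();P=camera_params("wrist"); im,d=camera("wrist"); n=sys.argv[1]
cv2.imwrite(f"pics/{n}.png",im); np.save(f"{n}.npy",d); import pickle; pickle.dump(P,open(f"{n}.pkl","wb"))
print(o["clock"],o["tcp_pos"].round(4),o["tcp_rot"].round(3),o["moment"].round(3),o["contact_force"].round(2))
print(P["position"].round(4), "axis px",proj(P,(.5502,-.0336,.036)))
E
sleep 0; python3 w.py w1
```

```text
1.4333 [ 0.5513 -0.0348  0.2007] [-0.19  -3.135 -0.   ] [0.024 0.045 0.035] [-0.09  0.94  0.8 ]
[ 0.4698 -0.0254  0.3447] axis px (np.float64(255.00174827679373), np.float64(166.99227800516374))
```

View pics/w1.png

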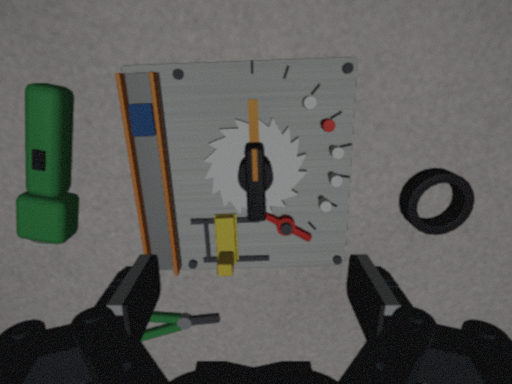

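Wrist view: the wheel centre is near (256,165), the pointer tip at (252,100), the bar knob runs (255,145) to (256,218), the red pin is at (328,125), the pawl pin at (286,226), the catch post at (226,262), and the first tick at (252,67).

```bash
cat > m3.py <<'E'
from h import *
import pickle,sys
n=sys.argv[1]; im=cv2.imread(f"pics/{n}.png"); P=pickle.load(open(f"{n}.pkl","rb"))
hsv=cv2.cvtColor(im,cv2.COLOR_BGR2HSV)
def W(m,x0,x1,y0,y1,z):
    v,u=np.nonzero(m[y0:y1,x0:x1]); return np.array([onplane(P,a+x0,b+y0,z)[:2] for a,b in zip(u,v)],np.float32)
def line(w):
    l=cv2.fitLine(w,cv2.DIST_HUBER,0,.0005,.001).ravel(); l[:2]*=np.sign(l[0]); return np.degrees(np.arctan2(l[1],l[0])).round(2),l[2:].round(4)
org=cv2.inRange(hsv,np.array((8,140,60)),np.array((21,255,255))); blk=cv2.inRange(hsv,np.array((0,0,0)),np.array((180,255,48)))
w=W(org,240,265,90,142,.037); print("pointer",line(w),"tip",w[np.argmin(w[:,0])],len(w))
w=W(org,240,265,147,190,.089); print("stripe",line(w),len(w))
# wheel white
wh=cv2.inRange(hsv,np.array((0,0,140)),np.array((180,40,255))); wh[:,:200]=0; wh[:,308:]=0; wh[:112]=0; wh[225:]=0
w=W(wh,200,310,110,225,.031); c,r=cv2.minEnclosingCircle(w); print("wheel",np.round(c,4),r)
# bar top
bw=W(blk,240,272,140,225,.089); print("bar c",cv2.minAreaRect(bw))
for nm,lo,hi,z,bx in (("redpin",(0,120,60),(8,255,255),.038,(315,340,112,140)),("pawl",(0,120,60),(8,255,255),.034,(262,315,208,245)),("yellow",(22,120,60),(35,255,255),.0555,(210,242,250,275))):
    m=cv2.inRange(hsv,np.array(lo),np.array(hi)); w=W(m,*bx,z); print(nm,w.mean(0).round(4),w.min(0),w.max(0),line(w),len(w))
for x0,x1 in((112,147),(148,182)):
    w=W(org,x0,x1,70,275,.034); print("track",line(w))
E
python3 m3.py w1
```

```text
pointer (np.float32(-4.8), array([ 0.5057, -0.0302], dtype=float32)) tip [ 0.48721403 -0.03148628] 331
stripe (np.float32(-4.84), array([ 0.5347, -0.0325], dtype=float32)) 180
wheel [ 0.5528 -0.0346] 0.048906318843364716
bar c ((0.5502980351448059, -0.03349015861749649), (0.025244655087590218, 0.06679285317659378), 82.28789520263672)
redpin [0.5181 0.0382] [0.5124649  0.03257357] [0.5237826  0.04371437] (np.float32(41.45), array([0.5181, 0.0382], dtype=float32)) 120
pawl [ 0.6178 -0.0069] [ 0.6013735  -0.02901786] [0.63632536 0.01474038] (np.float32(53.94), array([ 0.6178, -0.0069], dtype=float32)) 318
yellow [ 0.6394 -0.0731] [ 0.6247808  -0.08401021] [ 0.65368414 -0.06087491] (np.float32(-36.31), array([ 0.6371, -0.0707], dtype=float32)) 364
track (np.float32(-5.0), array([ 0.5298, -0.1514], dtype=float32))
track (np.float32(-5.22), array([ 0.5168, -0.1202], dtype=float32))
```

```bash
python3 -c "
import cv2
im=cv2.imread('pics/w1.png')[50:290,180:370]; cv2.imwrite('pics/w1c.png',cv2.convertScaleAbs(cv2.resize(im,None,fx=2.5,fy=2.5,interpolation=cv2.INTER_CUBIC),alpha=1.8))"
```

```text
(no output)
```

View pics/w1c.png

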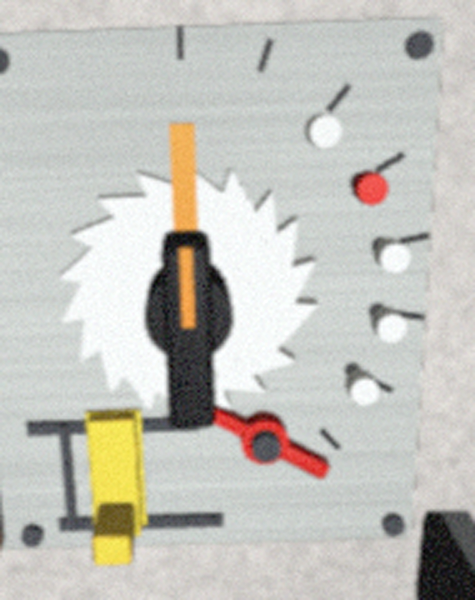

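Emit:
send_rows([
  [0.0, 0.0, -0.06, 0, 0, 0.006],
  [0.002, -0.003, -0.15, 0, 0, 0.012],
  [0.002, -0.003, -0.24, 0, 0, 0.012],
  [0.002, -0.003, -0.32, 0, 0, 0.012],
  [0.002, -0.003, -0.38, 0, 0, 0.012],
  [0.002, -0.003, -0.43, 0, 0, 0.012],
  [0.002, -0.003, -0.45, 0, 0, 0.012],
  [0.002, -0.003, -0.458, 0, 0, 0.012],
])

```text
clock: 2.15
tcp_pos: [0.5503, -0.0332, 0.0624]
tcp_rot: [-0.13, -3.136, -0.001]
contact_force: [-0.0, 0.2, 0.9]
finger_gap: 0.0852
grip_force: 0.0
```

```bash
cat > s.py <<'E'
from h import *
o=get_obs(); r=R.from_rotvec(o["tcp_rot"]).as_matrix()
print(o["clock"].round(2),o["tcp_pos"].round(4),"yang",np.degrees(np.arctan2(r[1,1],r[0,1])).round(2),"tilt",r[:,2].round(4),"M",o["moment"].round(3),"F",o["contact_force"].round(2),"gap",o["finger_gap"].round(4),"grip",o["grip_force"].round(1),"q6",o["joint_pos"][5].round(2))
E
python3 s.py
```

```text
Traceback (most recent call last):
  File "s.py", line 3, in <module>
    print(o["clock"].round(2),o["tcp_pos"].round(4),"yang",np.degrees(np.arctan2(r[1,1],r[0,1])).round(2),"tilt",r[:,2].round(4),"M",o["moment"].round(3),"F",o["contact_force"].round(2),"gap",o["finger_gap"].round(4),"grip",o["grip_force"].round(1),"q6",o["joint_pos"][5].round(2))
          ^^^^^^^^^^^^^^^^
AttributeError: 'float' object has no attribute 'round'
```

Emit:
send_rows([
  [0.003, -0.002, 0, 0, 0, -0.004],
  [0.003, -0.002, 0, 0, 0, -0.004],
  [0.003, -0.002, 0, 0, 0, -0.004],
  [0.003, -0.002, 0, 0, 0, -0.004],
  [0.003, -0.002, 0, 0, 0, -0.004],
  [0.003, -0.002, 0, 0, 0, -0.004],
  [0.003, -0.002, 0, 0, 0, -0.004],
  [0.003, -0.002, 0, 0, 0, -0.004],
], hand=0)

```text
clock: 2.82
tcp_pos: [0.553, -0.0333, 0.0649]
tcp_rot: [0.149, 3.136, 0.002]
contact_force: [-1.3, 5.8, 7.0]
finger_gap: 0.0149
grip_force: 60.1
```

```bash
sed -i 's/o\["\([a-z_]*\)"\]\.round/np.array(o["\1"]).round/g' s.py; python3 s.py
```

```text
2.82 [ 0.553  -0.0333  0.0649] yang 84.54 tilt [ 0.0016  0.0012 -1.    ] M [0.601 0.167 0.093] F [-1.25  5.84  6.98] gap 0.0149 grip 60.1 q6 -1.61
```

Emit:
send_rows([
  [0.001, 0.001, 0.002, 0, 0, -0.01],
  [0.001, 0.002, 0.004, 0, 0, -0.025],
  [0.001, 0.002, 0.005, 0, 0, -0.045],
  [0.001, 0.002, 0.005, 0, 0, -0.065],
  [0.001, 0.002, 0.005, 0, 0, -0.085],
  [0.001, 0.002, 0.005, 0, 0, -0.105],
  [0.001, 0.002, 0.005, 0, 0, -0.122],
  [0.001, 0.002, 0.005, 0, 0, -0.133],
])

```text
clock: 3.48
tcp_pos: [0.5527, -0.0338, 0.0649]
tcp_rot: [0.8, 3.038, -0.001]
contact_force: [1.2, -0.7, -3.8]
finger_gap: 0.0149
grip_force: 59.1
```

```bash
python3 s.py
```

```text
3.48 [ 0.5527 -0.0338  0.0649] yang 60.51 tilt [-2.e-04 -6.e-04 -1.e+00] M [-0.066 -0.179  0.269] F [ 1.17 -0.66 -3.76] gap 0.0149 grip 59.1 q6 -1.19
```

Emit:
send_rows([
  [0, 0, 0, 0, 0, -0.01],
  [0, 0, 0, 0, 0, -0.03],
  [0, 0, 0, 0, 0, -0.055],
  [0, 0, 0, 0, 0, -0.08],
  [0, 0, 0, 0, 0, -0.105],
  [0, 0, 0, 0, 0, -0.13],
  [0, 0, 0, 0, 0, -0.15],
  [0, 0, 0, 0, 0, -0.165],
])

```text
clock: 4.15
tcp_pos: [0.5522, -0.0344, 0.0649]
tcp_rot: [-1.551, -2.732, 0.003]
contact_force: [-0.2, -1.9, -3.3]
finger_gap: 0.0146
grip_force: 59.3
```

```bash
python3 s.py
```

```text
4.15 [ 0.5522 -0.0344  0.0649] yang 30.81 tilt [-0.0012 -0.0016 -1.    ] M [-0.287 -0.083  0.266] F [-0.16 -1.85 -3.3 ] gap 0.0146 grip 59.3 q6 -0.67
```

Emit:
send_rows([
  [0, 0, 0, 0, 0, -0.01],
  [0, 0, 0, 0, 0, -0.022],
  [0, 0, 0, 0, 0, -0.035],
  [0, 0, 0, 0, 0, -0.048],
  [0, 0, 0, 0, 0, -0.06],
  [0, 0, 0, 0, 0, -0.07],
  [0, 0, 0, 0, 0, -0.076],
  [0, 0, 0, 0, 0, -0.08],
])

```text
clock: 4.82
tcp_pos: [0.5518, -0.0345, 0.0649]
tcp_rot: [-1.879, -2.517, 0.004]
contact_force: [-1.8, -4.6, -3.7]
finger_gap: 0.0147
grip_force: 59.2
```

```bash
python3 s.py; python3 w.py w2
```

```text
4.82 [ 0.5518 -0.0345  0.0649] yang 16.52 tilt [-0.0018 -0.0016 -1.    ] M [-0.799  0.208  0.275] F [-1.8  -4.58 -3.74] gap 0.0147 grip 59.2 q6 -0.42
4.8167 [ 0.5518 -0.0345  0.0649] [-1.879 -2.517  0.004] [-0.799  0.208  0.275] [-1.8  -4.58 -3.74]
[0.5291 0.0444 0.2087] axis px (np.float64(250.25004355087796), np.float64(226.12650313138778))
```

View pics/w2.png

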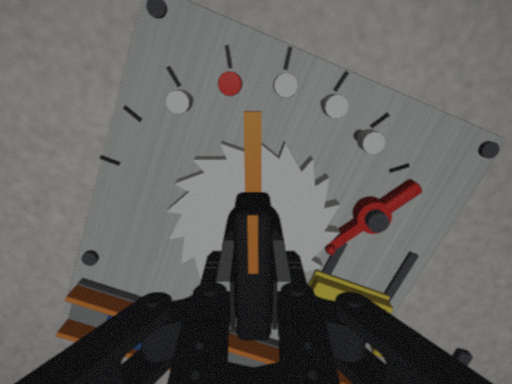

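Past the red pin: the pointer is at (253,112), the red pin at (230,83), and the pawl runs from its tail (415,187) to its nose (332,250). Next I check that the pawl has dropped in, comparing its yaw with the start.

```bash
cat > p.py <<'E'
from h import *
import pickle,sys
for n,pb,ob in (("w1",(262,315,208,245),(240,265,90,142)),)+tuple((a,(320,430,170,260),(238,268,100,188)) for a in sys.argv[1:]):
    hsv=cv2.cvtColor(cv2.imread(f"pics/{n}.png"),cv2.COLOR_BGR2HSV); P=pickle.load(open(f"{n}.pkl","rb"))
    for nm,lo,hi,b,z in(("pawl",(0,110,60),(8,255,255),pb,.030),("ptr",(8,140,60),(21,255,255),ob,.037)):
        m=cv2.inRange(hsv,np.array(lo),np.array(hi)); v,u=np.nonzero(m[b[2]:b[3],b[0]:b[1]])
        w=np.array([onplane(P,x+b[0],y+b[2],z)[:2] for x,y in zip(u,v)],np.float32)
        l=cv2.fitLine(w,cv2.DIST_L1,0,.0005,.001).ravel(); a=np.degrees(np.arctan2(l[1],l[0])); print(n,nm,"line angle",round(a%180,2),l[2:].round(4),len(w))
E
python3 p.py w2
```

```text
w1 pawl line angle 53.98 [ 0.6191 -0.0078] 326
w1 ptr line angle 175.88 [ 0.495  -0.0294] 331
w2 pawl line angle 56.49 [ 0.6191 -0.009 ] 1225
w2 ptr line angle 107.32 [0.5377 0.0132] 1199
```

The pawl sits only about 2.5° above fully in, so it has dropped behind the third tooth. Now easing back slowly.

Emit:
send_rows([
  [0, -0.001, 0, 0, 0, 0.001],
  [0, -0.002, 0, 0, 0, 0.002],
  [0, -0.002, 0, 0, 0, 0.004],
  [0, -0.002, 0, 0, 0, 0.006],
  [0, -0.002, 0, 0, 0, 0.008],
  [0, -0.002, 0, 0, 0, 0.01],
  [0, -0.002, 0, 0, 0, 0.011],
  [0, -0.002, 0, 0, 0, 0.011],
])

```text
clock: 5.53
tcp_pos: [0.5519, -0.0345, 0.0649]
tcp_rot: [-1.834, -2.549, 0.002]
contact_force: [-1.9, -5.5, -4.8]
finger_gap: 0.0148
grip_force: 58.8
```

```bash
python3 s.py
```

```text
5.53 [ 0.5519 -0.0345  0.0649] yang 18.54 tilt [-1.7e-03 -6.0e-04 -1.0e+00] M [-0.863  0.288  0.192] F [-1.86 -5.46 -4.84] gap 0.0148 grip 58.8 q6 -0.46
```

Emit:
send_rows([
  [0, 0, 0, 0, 0, 0.001],
  [0, 0, 0, 0, 0, 0.002],
  [0, 0, 0, 0, 0, 0.003],
  [0, 0, 0, 0, 0, 0.004],
  [0, 0, 0, 0, 0, 0.004],
  [0, 0, 0, 0, 0, 0.004],
  [0, 0, 0, 0, 0, 0.004],
  [0, 0, 0, 0, 0, 0.004],
])

```text
clock: 6.2
tcp_pos: [0.5519, -0.0344, 0.0649]
tcp_rot: [-1.818, -2.561, 0.002]
contact_force: [-2.3, -4.6, -4.6]
finger_gap: 0.0148
grip_force: 58.8
```

```bash
python3 s.py
```

```text
6.2 [ 0.5519 -0.0344  0.0649] yang 19.26 tilt [-1.7e-03 -5.0e-04 -1.0e+00] M [-0.912  0.313  0.234] F [-2.28 -4.61 -4.62] gap 0.0148 grip 58.8 q6 -0.47
```

Emit:
send_rows([
  [0, 0, 0, 0, 0, 0.001],
  [0, 0, 0, 0, 0, 0.002],
  [0, 0, 0, 0, 0, 0.003],
  [0, 0, 0, 0, 0, 0.004],
  [0, 0, 0, 0, 0, 0.004],
  [0, 0, 0, 0, 0, 0.004],
  [0, 0, 0, 0, 0, 0.004],
  [0, 0, 0, 0, 0, 0.004],
])

```text
clock: 6.87
tcp_pos: [0.5519, -0.0345, 0.0649]
tcp_rot: [-1.802, -2.572, 0.002]
contact_force: [-2.6, -5.5, -5.6]
finger_gap: 0.0151
grip_force: 58.8
```

```bash
python3 s.py
```

```text
6.87 [ 0.5519 -0.0345  0.0649] yang 19.97 tilt [-1.7e-03 -5.0e-04 -1.0e+00] M [-0.89   0.314  0.223] F [-2.62 -5.47 -5.61] gap 0.0151 grip 58.8 q6 -0.49
```

Emit:
send_rows([
  [0, 0, 0, 0, 0, 0.001],
  [0, 0, 0, 0, 0, 0.002],
  [0, 0, 0, 0, 0, 0.003],
  [0, 0, 0, 0, 0, 0.004],
  [0, 0, 0, 0, 0, 0.004],
  [0, 0, 0, 0, 0, 0.004],
  [0, 0, 0, 0, 0, 0.004],
  [0, 0, 0, 0, 0, 0.004],
])

```text
clock: 7.53
tcp_pos: [0.5519, -0.0344, 0.065]
tcp_rot: [-1.786, -2.583, 0.002]
contact_force: [-2.5, -5.3, -5.9]
finger_gap: 0.0148
grip_force: 58.8
```

```bash
python3 s.py; python3 w.py w3; python3 p.py w3
```

```text
7.53 [ 0.5519 -0.0344  0.065 ] yang 20.69 tilt [-1.7e-03 -5.0e-04 -1.0e+00] M [-0.861  0.293  0.188] F [-2.52 -5.25 -5.93] gap 0.0148 grip 58.8 q6 -0.5
7.5333 [ 0.5519 -0.0344  0.065 ] [-1.786e+00 -2.583e+00  2.000e-03] [-0.861  0.293  0.188] [-2.52 -5.25 -5.93]
[0.5235 0.0424 0.2088] axis px (np.float64(250.28692246788725), np.float64(225.9616108145692))
w1 pawl line angle 53.98 [ 0.6191 -0.0078] 326
w1 ptr line angle 175.88 [ 0.495  -0.0294] 331
w3 pawl line angle 55.73 [ 0.615  -0.0147] 1208
w3 ptr line angle 111.53 [0.5356 0.0089] 1201
```

Emit:
send_rows([
  [0, 0, 0, 0, 0, 0.001],
  [0, 0, 0, 0, 0, 0.002],
  [0, 0, 0, 0, 0, 0.003],
  [0, 0, 0, 0, 0, 0.004],
  [0, 0, 0, 0, 0, 0.004],
  [0, 0, 0, 0, 0, 0.004],
  [0, 0, 0, 0, 0, 0.004],
  [0, 0, 0, 0, 0, 0.004],
])

```text
clock: 8.25
tcp_pos: [0.5519, -0.0344, 0.0649]
tcp_rot: [-1.769, -2.595, 0.002]
contact_force: [-1.5, -4.6, -5.7]
finger_gap: 0.0151
grip_force: 58.8
```

```bash
python3 s.py; sed -i 's/(320,430,170,260)/(318,480,130,275)/' p.py;  python3 p.py w2 w3 | grep pawl
```

```text
8.25 [ 0.5519 -0.0344  0.0649] yang 21.42 tilt [-1.6e-03 -5.0e-04 -1.0e+00] M [-0.802  0.315  0.174] F [-1.48 -4.55 -5.7 ] gap 0.0151 grip 58.8 q6 -0.51
w1 pawl line angle 53.98 [ 0.6191 -0.0078] 326
w2 pawl line angle 56.49 [ 0.6191 -0.009 ] 1225
w3 pawl line angle 55.73 [ 0.615  -0.0147] 1208
```

Emit:
send_rows([
  [0, 0, 0, 0, 0, 0.001],
  [0, 0, 0, 0, 0, 0.002],
  [0, 0, 0, 0, 0, 0.003],
  [0, 0, 0, 0, 0, 0.004],
  [0, 0, 0, 0, 0, 0.004],
  [0, 0, 0, 0, 0, 0.004],
  [0, 0, 0, 0, 0, 0.004],
  [0, 0, 0, 0, 0, 0.004],
])

```text
clock: 8.92
tcp_pos: [0.552, -0.0344, 0.065]
tcp_rot: [-1.753, -2.606, 0.002]
contact_force: [-1.9, -4.8, -4.8]
finger_gap: 0.0148
grip_force: 58.8
```

```bash
python3 s.py
```

```text
8.92 [ 0.552  -0.0344  0.065 ] yang 22.13 tilt [-1.6e-03 -5.0e-04 -1.0e+00] M [-0.823  0.284  0.198] F [-1.91 -4.82 -4.83] gap 0.0148 grip 58.8 q6 -0.52
```

Emit:
send_rows([
  [0, 0, 0, 0, 0, 0.001],
  [0, 0, 0, 0, 0, 0.002],
  [0, 0, 0, 0, 0, 0.003],
  [0, 0, 0, 0, 0, 0.003],
  [0, 0, 0, 0, 0, 0.003],
  [0, 0, 0, 0, 0, 0.003],
  [0, 0, 0, 0, 0, 0.003],
  [0, 0, 0, 0, 0, 0.003],
])

```text
clock: 9.58
tcp_pos: [0.552, -0.0344, 0.065]
tcp_rot: [-1.741, -2.614, 0.002]
contact_force: [-2.0, -5.3, -5.0]
finger_gap: 0.0152
grip_force: 58.8
```

```bash
python3 s.py
```

```text
9.58 [ 0.552  -0.0344  0.065 ] yang 22.67 tilt [-1.5e-03 -5.0e-04 -1.0e+00] M [-0.848  0.273  0.157] F [-1.96 -5.27 -4.99] gap 0.0152 grip 58.8 q6 -0.53
```

Emit:
send_rows([
  [0, 0, 0, 0, 0, 0.001],
  [0, 0, 0, 0, 0, 0.002],
  [0, 0, 0, 0, 0, 0.003],
  [0, 0, 0, 0, 0, 0.004],
  [0, 0, 0, 0, 0, 0.004],
  [0, 0, 0, 0, 0, 0.004],
  [0, 0, 0, 0, 0, 0.004],
  [0, 0, 0, 0, 0, 0.004],
])

```text
clock: 10.25
tcp_pos: [0.552, -0.0344, 0.065]
tcp_rot: [-1.724, -2.625, 0.002]
contact_force: [-2.3, -4.7, -5.5]
finger_gap: 0.0148
grip_force: 58.8
```

```bash
python3 s.py
```

```text
10.25 [ 0.552  -0.0344  0.065 ] yang 23.39 tilt [-1.5e-03 -5.0e-04 -1.0e+00] M [-0.85   0.286  0.232] F [-2.33 -4.71 -5.45] gap 0.0148 grip 58.8 q6 -0.55
```

Emit:
send_rows([
  [0, 0, 0, 0, 0, 0.001],
  [0, 0, 0, 0, 0, 0.002],
  [0, 0, 0, 0, 0, 0.003],
  [0, 0, 0, 0, 0, 0.004],
  [0, 0, 0, 0, 0, 0.004],
  [0, 0, 0, 0, 0, 0.004],
  [0, 0, 0, 0, 0, 0.004],
  [0, 0, 0, 0, 0, 0.004],
])

```text
clock: 10.92
tcp_pos: [0.552, -0.0344, 0.0649]
tcp_rot: [-1.708, -2.636, 0.002]
contact_force: [-2.1, -4.3, -4.8]
finger_gap: 0.0149
grip_force: 58.8
```

```bash
python3 s.py; python3 w.py w4 >/dev/null; sed -i 's/DIST_L1/DIST_L2/' p.py; python3 p.py w2 w3 w4; python3 -c "
import cv2
im=cv2.imread('pics/w4.png')[120:320,200:480]; cv2.imwrite('pics/w4c.png',cv2.convertScaleAbs(cv2.resize(im,None,fx=2.5,fy=2.5,interpolation=cv2.INTER_CUBIC),alpha=1.8))"
```

```text
10.92 [ 0.552  -0.0344  0.0649] yang 24.11 tilt [-1.5e-03 -4.0e-04 -1.0e+00] M [-0.829  0.303  0.205] F [-2.11 -4.26 -4.77] gap 0.0149 grip 58.8 q6 -0.56
w1 pawl line angle 53.89 [ 0.6198 -0.0067] 326
w1 ptr line angle 175.2 [ 0.5057 -0.0302] 331
w2 pawl line angle 56.33 [ 0.6189 -0.0087] 1225
w2 ptr line angle 106.95 [0.5387 0.01  ] 1199
w3 pawl line angle 55.5 [ 0.6189 -0.0086] 1208
w3 ptr line angle 111.13 [0.5356 0.009 ] 1201
w4 pawl line angle 55.26 [ 0.6187 -0.0091] 1208
w4 ptr line angle 114.56 [0.5331 0.0079] 1199
```

View pics/w4c.png

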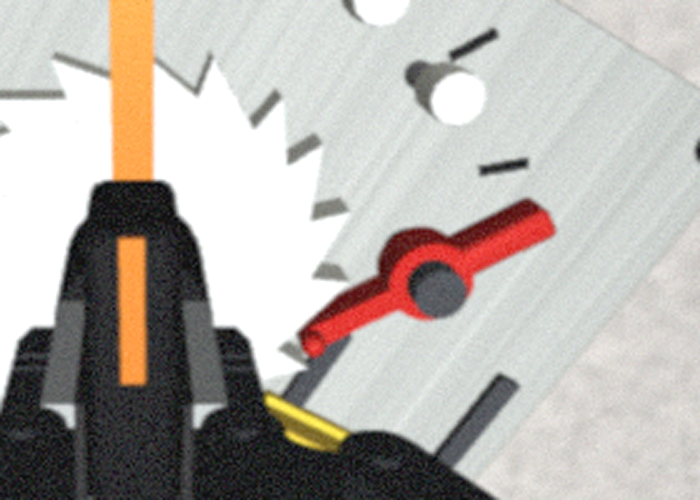

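The pawl nose, at crop (312,340), lies in the gap just above the tooth face at (295,350), so it has dropped in and only a small gap remains. Continuing the easing.

Emit:
send_rows([
  [0, 0, 0, 0, 0, 0.001],
  [0, 0, 0, 0, 0, 0.002],
  [0, 0, 0, 0, 0, 0.003],
  [0, 0, 0, 0, 0, 0.004],
  [0, 0, 0, 0, 0, 0.004],
  [0, 0, 0, 0, 0, 0.004],
  [0, 0, 0, 0, 0, 0.004],
  [0, 0, 0, 0, 0, 0.004],
])

```text
clock: 11.63
tcp_pos: [0.5521, -0.0344, 0.0649]
tcp_rot: [-1.691, -2.646, 0.002]
contact_force: [-1.8, -4.1, -5.7]
finger_gap: 0.0149
grip_force: 58.8
```

```bash
python3 s.py
```

```text
11.63 [ 0.5521 -0.0344  0.0649] yang 24.83 tilt [-1.4e-03 -5.0e-04 -1.0e+00] M [-0.862  0.315  0.195] F [-1.77 -4.07 -5.73] gap 0.0149 grip 58.8 q6 -0.57
```

Emit:
send_rows([
  [0, 0, 0, 0, 0, 0.001],
  [0, 0, 0, 0, 0, 0.002],
  [0, 0, 0, 0, 0, 0.003],
  [0, 0, 0, 0, 0, 0.004],
  [0, 0, 0, 0, 0, 0.004],
  [0, 0, 0, 0, 0, 0.004],
  [0, 0, 0, 0, 0, 0.004],
  [0, 0, 0, 0, 0, 0.004],
])

```text
clock: 12.3
tcp_pos: [0.5521, -0.0344, 0.0649]
tcp_rot: [-1.675, -2.657, 0.002]
contact_force: [-1.8, -4.5, -6.0]
finger_gap: 0.0151
grip_force: 58.8
```

```bash
python3 s.py
```

```text
12.3 [ 0.5521 -0.0344  0.0649] yang 25.55 tilt [-1.5e-03 -4.0e-04 -1.0e+00] M [-0.879  0.254  0.174] F [-1.82 -4.53 -5.96] gap 0.0151 grip 58.8 q6 -0.58
```

Emit:
send_rows([
  [0, 0, 0, 0, 0, 0.001],
  [0, 0, 0, 0, 0, 0.002],
  [0, 0, 0, 0, 0, 0.003],
  [0, 0, 0, 0, 0, 0.004],
  [0, 0, 0, 0, 0, 0.004],
  [0, 0, 0, 0, 0, 0.004],
  [0, 0, 0, 0, 0, 0.004],
  [0, 0, 0, 0, 0, 0.004],
])

```text
clock: 12.97
tcp_pos: [0.5521, -0.0344, 0.0649]
tcp_rot: [-1.658, -2.667, 0.002]
contact_force: [-1.2, -3.6, -6.1]
finger_gap: 0.0148
grip_force: 58.8
```

```bash
python3 s.py
```

```text
12.97 [ 0.5521 -0.0344  0.0649] yang 26.27 tilt [-1.4e-03 -4.0e-04 -1.0e+00] M [-0.913  0.255  0.206] F [-1.18 -3.56 -6.14] gap 0.0148 grip 58.8 q6 -0.6
```

Emit:
send_rows([
  [0, 0, 0, 0, 0, 0.001],
  [0, 0, 0, 0, 0, 0.002],
  [0, 0, 0, 0, 0, 0.003],
  [0, 0, 0, 0, 0, 0.004],
  [0, 0, 0, 0, 0, 0.004],
  [0, 0, 0, 0, 0, 0.004],
  [0, 0, 0, 0, 0, 0.004],
  [0, 0, 0, 0, 0, 0.004],
])

```text
clock: 13.63
tcp_pos: [0.5521, -0.0344, 0.0649]
tcp_rot: [-1.641, -2.678, 0.002]
contact_force: [-1.9, -5.3, -5.6]
finger_gap: 0.015
grip_force: 58.8
```

```bash
python3 s.py;  python3 w.py w5 >/dev/null;python3 p.py w4 w5
```

```text
13.63 [ 0.5521 -0.0344  0.0649] yang 26.99 tilt [-1.4e-03 -4.0e-04 -1.0e+00] M [-0.85   0.221  0.16 ] F [-1.9  -5.26 -5.61] gap 0.015 grip 58.8 q6 -0.61
w1 pawl line angle 53.89 [ 0.6198 -0.0067] 326
w1 ptr line angle 175.2 [ 0.5057 -0.0302] 331
w4 pawl line angle 55.26 [ 0.6187 -0.0091] 1208
w4 ptr line angle 114.56 [0.5331 0.0079] 1199
w5 pawl line angle 55.42 [ 0.6189 -0.0087] 1159
w5 ptr line angle 117.37 [0.531  0.0069] 1195
```

Emit:
send_rows([
  [0, 0, 0, 0, 0, 0.001],
  [0, 0, 0, 0, 0, 0.002],
  [0, 0, 0, 0, 0, 0.003],
  [0, 0, 0, 0, 0, 0.004],
  [0, 0, 0, 0, 0, 0.004],
  [0, 0, 0, 0, 0, 0.004],
  [0, 0, 0, 0, 0, 0.004],
  [0, 0, 0, 0, 0, 0.004],
])

```text
clock: 14.35
tcp_pos: [0.5521, -0.0344, 0.065]
tcp_rot: [-1.624, -2.688, 0.002]
contact_force: [-2.0, -4.8, -6.1]
finger_gap: 0.015
grip_force: 58.8
```

```bash
python3 s.py
```

```text
14.35 [ 0.5521 -0.0344  0.065 ] yang 27.71 tilt [-1.3e-03 -4.0e-04 -1.0e+00] M [-0.881  0.281  0.164] F [-1.98 -4.84 -6.08] gap 0.015 grip 58.8 q6 -0.62
```

Emit:
send_rows([
  [0, 0, 0, 0, 0, 0.001],
  [0, 0, 0, 0, 0, 0.002],
  [0, 0, 0, 0, 0, 0.003],
  [0, 0, 0, 0, 0, 0.0035],
  [0, 0, 0, 0, 0, 0.0035],
  [0, 0, 0, 0, 0, 0.0035],
  [0, 0, 0, 0, 0, 0.0035],
  [0, 0, 0, 0, 0, 0.0035],
])

```text
clock: 15.02
tcp_pos: [0.5522, -0.0344, 0.065]
tcp_rot: [-1.61, -2.697, 0.002]
contact_force: [-2.4, -4.9, -5.7]
finger_gap: 0.0148
grip_force: 58.7
```

```bash
python3 s.py
```

```text
15.02 [ 0.5522 -0.0344  0.065 ] yang 28.33 tilt [-1.3e-03 -4.0e-04 -1.0e+00] M [-0.859  0.271  0.185] F [-2.41 -4.88 -5.72] gap 0.0148 grip 58.7 q6 -0.63
```

Emit:
send_rows([
  [0, 0, 0, 0, 0, 0.001],
  [0, 0, 0, 0, 0, 0.002],
  [0, 0, 0, 0, 0, 0.003],
  [0, 0, 0, 0, 0, 0.003],
  [0, 0, 0, 0, 0, 0.003],
  [0, 0, 0, 0, 0, 0.003],
  [0, 0, 0, 0, 0, 0.003],
  [0, 0, 0, 0, 0, 0.003],
])

```text
clock: 15.68
tcp_pos: [0.5521, -0.0344, 0.065]
tcp_rot: [-1.597, -2.704, 0.001]
contact_force: [-2.3, -4.8, -6.6]
finger_gap: 0.015
grip_force: 58.7
```

```bash
python3 s.py
```

```text
15.68 [ 0.5521 -0.0344  0.065 ] yang 28.85 tilt [-1.3e-03 -3.0e-04 -1.0e+00] M [-0.877  0.238  0.097] F [-2.26 -4.76 -6.57] gap 0.015 grip 58.7 q6 -0.64
```

Emit:
send_rows([
  [0, 0, 0, 0, 0, 0.001],
  [0, 0, 0, 0, 0, 0.002],
  [0, 0, 0, 0, 0, 0.002],
  [0, 0, 0, 0, 0, 0.002],
  [0, 0, 0, 0, 0, 0.002],
  [0, 0, 0, 0, 0, 0.002],
  [0, 0, 0, 0, 0, 0.002],
  [0, 0, 0, 0, 0, 0.002],
])

```text
clock: 16.35
tcp_pos: [0.5521, -0.0344, 0.065]
tcp_rot: [-1.59, -2.709, 0.001]
contact_force: [-2.0, -5.3, -6.7]
finger_gap: 0.0153
grip_force: 58.7
```

```bash
python3 s.py
```

```text
16.35 [ 0.5521 -0.0344  0.065 ] yang 29.18 tilt [-1.3e-03 -2.0e-04 -1.0e+00] M [-0.895  0.203 -0.094] F [-1.98 -5.32 -6.68] gap 0.0153 grip 58.7 q6 -0.65
```

The moment has dropped to about zero, so the pawl now bears the spring. Letting go.

Emit:
send_rows([
  [0, 0, 0, 0, 0, 0],
  [0, 0, 0, 0, 0, 0],
  [0, 0, 0, 0, 0, 0],
  [0, 0, 0, 0, 0, 0],
  [0, 0, 0, 0, 0, 0],
  [0, 0, 0, 0, 0, 0],
  [0, 0, 0, 0, 0, 0],
  [0, 0, 0, 0, 0, 0],
], hand=1)

```text
clock: 17.02
tcp_pos: [0.5528, -0.0341, 0.0655]
tcp_rot: [1.59, 2.709, 0.0]
contact_force: [-0.3, 0.3, -0.7]
finger_gap: 0.0852
grip_force: 0.0
```

```bash
python3 s.py;  python3 w.py w6 >/dev/null;python3 p.py w5 w6
python3 - <<'E'
from h import *
a=np.array([.5516,-.0341]); t=np.radians(-5.0); M=np.array([[np.cos(t),-np.sin(t)],[np.sin(t),np.cos(t)]])
for y in(-36,-29,-6): print(y,a+M@np.array([99,y])/1000)
print("meas w1 yellow rel",M.T@(np.array([.6394,-.0731])-a))
E
```

```text
17.02 [ 0.5528 -0.0341  0.0655] yang 29.2 tilt [ 3.e-04  1.e-04 -1.e+00] M [-0.013 -0.037 -0.003] F [-0.29  0.25 -0.71] gap 0.0852 grip 0.0 q6 -0.65
w1 pawl line angle 53.89 [ 0.6198 -0.0067] 326
w1 ptr line angle 175.2 [ 0.5057 -0.0302] 331
w5 pawl line angle 55.42 [ 0.6189 -0.0087] 1159
w5 ptr line angle 117.37 [0.531  0.0069] 1195
w6 pawl line angle 55.12 [ 0.6188 -0.0089] 1105
w6 ptr line angle 119.1 [0.5296 0.0062] 1175
-36 [ 0.64708567 -0.07859143]
-29 [ 0.64769576 -0.07161806]
-6 [ 0.64970034 -0.04870559]
meas w1 yellow rel [ 0.09086497 -0.03119932]
```

Released cleanly: the pointer hangs at about 56° beside the red pin's tick, and the pawl is in. Now the catch: I'll come down behind the post (−y side) with shut fingers and push it.

Emit:
send_rows([
  [0, 0, 0.1, 0, 0, 0],
  [0, 0, 0.17, 0, 0, 0],
  [0.08, -0.06, 0.17, 0, 0, -0.035],
  [0.16, -0.125, 0.17, 0, 0, -0.07],
  [0.24, -0.19, 0.17, 0, 0, -0.11],
  [0.307, -0.245, 0.17, 0, 0, -0.15],
  [0.307, -0.245, 0.17, 0, 0, -0.18],
  [0.307, -0.245, 0.17, 0, 0, -0.19],
], hand=1)

```text
clock: 17.73
tcp_pos: [0.6464, -0.1091, 0.1161]
tcp_rot: [2.322, 2.115, 0.001]
contact_force: [-1.4, 0.5, -0.0]
finger_gap: 0.0855
grip_force: 0.0
```

Emit:
send_rows([
  [0, 0, 0, 0, 0, 0],
  [0, 0, 0, 0, 0, 0],
  [0, 0, 0, 0, 0, 0],
  [0, 0, 0, 0, 0, 0],
  [0, 0, 0, 0, 0, 0],
  [0, 0, 0, 0, 0, 0],
  [0, 0, 0, 0, 0, 0],
  [0, 0, 0, 0, 0, 0],
], hand=0)

```text
clock: 18.4
tcp_pos: [0.6448, -0.1076, 0.1165]
tcp_rot: [2.316, 2.123, 0.0]
contact_force: [0.2, -0.4, 0.2]
finger_gap: -0.0003
grip_force: 0.0
```

```bash
python3 s.py;  python3 w.py w7
```

```text
18.4 [ 0.6448 -0.1076  0.1165] yang -4.99 tilt [ 1.e-04 -1.e-04 -1.e+00] M [0.033 0.077 0.01 ] F [ 0.22 -0.4   0.2 ] gap -0.0003 grip 0.0 q6 -0.14
18.4 [ 0.6448 -0.1076  0.1165] [2.316 2.123 0.   ] [0.033 0.077 0.01 ] [ 0.22 -0.4   0.2 ]
[ 0.6525 -0.0257  0.2604] axis px (np.float64(99.97322007332195), np.float64(105.45251220386356))
```

View pics/w7.png

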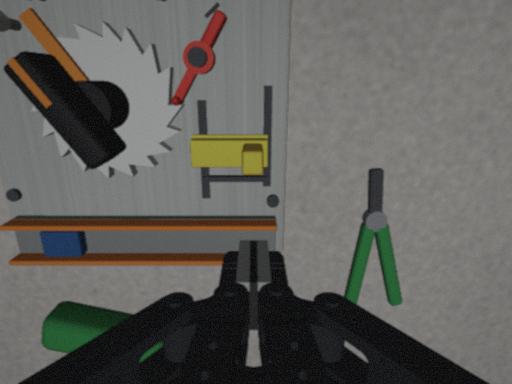

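View from +y side: the post is at (253,160), in line with the fingertips at (253,245), so descending here is clear. Descend, then approach.

Emit:
send_rows([
  [0, 0, -0.05, 0, 0, 0],
  [0, 0, -0.11, 0, 0, 0],
  [0, 0, -0.16, 0, 0, 0],
  [0, 0, -0.21, 0, 0, 0],
  [0, 0, -0.24, 0, 0, 0],
  [0, 0, -0.255, 0, 0, 0],
  [0, 0, -0.255, 0, 0, 0],
  [0, 0, -0.255, 0, 0, 0],
])

```text
clock: 19.12
tcp_pos: [0.6452, -0.1077, 0.0402]
tcp_rot: [2.316, 2.122, 0.0]
contact_force: [-0.6, 0.1, 0.7]
finger_gap: 0.0001
grip_force: 0.0
```

```bash
python3 s.py; python3 - <<'E'
from h import *
import pickle
P=pickle.load(open("w7.pkl","rb")); hsv=cv2.cvtColor(cv2.imread("pics/w7.png"),cv2.COLOR_BGR2HSV)
for p in((243,150),(263,150),(243,166),(263,166)): print(onplane(P,*p,.0555).round(4))
E
```

```text
19.12 [ 0.6452 -0.1077  0.0402] yang -5.0 tilt [ 4.e-04 -1.e-04 -1.e+00] M [ 0.016  0.052 -0.014] F [-0.56  0.12  0.66] gap 0.0001 grip 0.0 q6 -0.14
[ 0.6427 -0.0677  0.0555]
[ 0.6553 -0.0689  0.0555]
[ 0.6417 -0.0781  0.0555]
[ 0.6545 -0.0793  0.0555]
```

Emit:
send_rows([
  [0.001, 0.012, 0, 0, 0, 0],
  [0.002, 0.025, 0, 0, 0, 0],
  [0.003, 0.038, 0, 0, 0, 0],
  [0.005, 0.051, 0, 0, 0, 0],
  [0.006, 0.064, 0, 0, 0, 0],
  [0.007, 0.077, 0, 0, 0, 0],
  [0.008, 0.09, 0, 0, 0, 0],
  [0.009, 0.1, 0, 0, 0, 0],
])

```text
clock: 19.78
tcp_pos: [0.648, -0.0774, 0.0402]
tcp_rot: [2.315, 2.122, 0.001]
contact_force: [0.9, -3.2, 2.2]
finger_gap: -0.0
grip_force: 1.3
```

```bash
python3 s.py
```

```text
19.78 [ 0.648  -0.0774  0.0402] yang -5.0 tilt [ 1.e-03 -4.e-04 -1.e+00] M [-0.435 -0.026 -0.049] F [ 0.88 -3.18  2.24] gap -0.0 grip 1.3 q6 -0.1
```

Emit:
send_rows([
  [0.0, 0.005, 0, 0, 0, 0],
  [0.001, 0.01, 0, 0, 0, 0],
  [0.001, 0.015, 0, 0, 0, 0],
  [0.002, 0.02, 0, 0, 0, 0],
  [0.002, 0.025, 0, 0, 0, 0],
  [0.002, 0.029, 0, 0, 0, 0],
  [0.003, 0.032, 0, 0, 0, 0],
  [0.003, 0.032, 0, 0, 0, 0],
])

```text
clock: 20.45
tcp_pos: [0.6486, -0.0679, 0.0399]
tcp_rot: [-2.316, -2.122, -0.0]
contact_force: [0.5, -2.6, 0.6]
finger_gap: -0.0002
grip_force: 0.9
```

```bash
python3 s.py
```

```text
20.45 [ 0.6486 -0.0679  0.0399] yang -5.0 tilt [ 1.e-04  1.e-04 -1.e+00] M [-0.269 -0.077 -0.026] F [ 0.53 -2.58  0.56] gap -0.0002 grip 0.9 q6 -0.08
```

Not at the stop yet (still just friction force). Pushing on in small steps.

Emit:
send_rows([
  [0, 0.001, 0, 0, 0, 0],
  [0, 0.002, 0, 0, 0, 0],
  [0, 0.003, 0, 0, 0, 0],
  [0, 0.004, 0, 0, 0, 0],
  [0, 0.005, 0, 0, 0, 0],
  [0, 0.006, 0, 0, 0, 0],
  [0, 0.007, 0, 0, 0, 0],
  [0, 0.007, 0, 0, 0, 0],
])

```text
clock: 21.12
tcp_pos: [0.6485, -0.0664, 0.0399]
tcp_rot: [2.316, 2.122, -0.001]
contact_force: [3.0, -4.3, 0.7]
finger_gap: 0.0002
grip_force: 2.1
```

```bash
python3 s.py
```

```text
21.12 [ 0.6485 -0.0664  0.0399] yang -5.0 tilt [ 1.e-04 -7.e-04 -1.e+00] M [-0.697 -0.249  0.015] F [ 3.01 -4.3   0.75] gap 0.0002 grip 2.1 q6 -0.08
```

Emit:
send_rows([
  [0, 0.001, 0, 0, 0, 0],
  [0, 0.002, 0, 0, 0, 0],
  [0, 0.003, 0, 0, 0, 0],
  [0, 0.004, 0, 0, 0, 0],
  [0, 0.005, 0, 0, 0, 0],
  [0, 0.005, 0, 0, 0, 0],
  [0, 0.005, 0, 0, 0, 0],
  [0, 0.005, 0, 0, 0, 0],
])

```text
clock: 21.78
tcp_pos: [0.6485, -0.0661, 0.0399]
tcp_rot: [2.315, 2.121, -0.002]
contact_force: [1.8, -7.6, 0.4]
finger_gap: 0.0004
grip_force: 3.9
```

```bash
python3 s.py
```

```text
21.78 [ 0.6485 -0.0661  0.0399] yang -4.99 tilt [ 2.0e-04 -2.4e-03 -1.0e+00] M [-1.297 -0.172  0.063] F [ 1.79 -7.64  0.41] gap 0.0004 grip 3.9 q6 -0.08
```

At the stop: the force rises and the position no longer changes. One more firm push, then back off and lift.

Emit:
send_rows([
  [0, 0.002, 0, 0, 0, 0],
  [0, 0.004, 0, 0, 0, 0],
  [0, 0.004, 0, 0, 0, 0],
  [0, 0.002, 0, 0, 0, 0],
  [0, -0.01, 0, 0, 0, 0],
  [-0.003, -0.04, 0, 0, 0, 0],
  [-0.006, -0.07, 0, 0, 0, 0],
  [-0.006, -0.07, 0, 0, 0, 0],
])

```text
clock: 22.45
tcp_pos: [0.6459, -0.0866, 0.0396]
tcp_rot: [-2.317, -2.12, 0.001]
contact_force: [-0.5, 1.2, 0.0]
finger_gap: -0.0
grip_force: 0.0
```

Emit:
send_rows([
  [0, 0, 0.06, 0, 0, 0],
  [0, 0, 0.15, 0, 0, 0],
  [0, 0, 0.25, 0, 0, 0],
  [-0.02, 0, 0.35, 0, 0, 0],
  [-0.05, -0.02, 0.42, 0, 0, 0],
  [-0.08, -0.04, 0.45, 0, 0, 0],
  [-0.08, -0.04, 0.45, 0, 0, 0],
  [-0.08, -0.04, 0.45, 0, 0, 0],
])

```text
clock: 23.12
tcp_pos: [0.6218, -0.0975, 0.1746]
tcp_rot: [-2.317, -2.121, -0.0]
contact_force: [-0.5, 0.6, -1.0]
finger_gap: -0.0001
grip_force: 0.0
```

```bash
python3 s.py; python3 w.py w8; python3 - <<'E'
from h import *
import pickle
P=pickle.load(open("w8.pkl","rb")); im=cv2.imread("pics/w8.png"); hsv=cv2.cvtColor(im,cv2.COLOR_BGR2HSV)
a=np.array([.5518,-.0342]); t=np.radians(-5.0); M=np.array([[np.cos(t),-np.sin(t)],[np.sin(t),np.cos(t)]])
m=cv2.inRange(hsv,np.array((22,120,60)),np.array((35,255,255))); u,v=np.nonzero(m)[::-1]
w=np.array([M.T@(onplane(P,x,y,.026)[:2]-a) for x,y in zip(u,v)]); print("catch base-frame bbox",w.min(0),w.max(0),len(w))
E
```

```text
23.12 [ 0.6218 -0.0975  0.1746] yang -5.06 tilt [-4.e-04  6.e-04 -1.e+00] M [ 0.003  0.005 -0.043] F [-0.55  0.63 -0.98] gap -0.0001 grip 0.0 q6 -0.13
23.1167 [ 0.6218 -0.0975  0.1746] [-2.317 -2.121 -0.   ] [ 0.003  0.005 -0.043] [-0.55  0.63 -0.98]
[ 0.6296 -0.0158  0.3185] axis px (np.float64(160.3970464077022), np.float64(110.09712119723338))
catch base-frame bbox [ 0.05485793 -0.01692763] [0.11040689 0.00628111] 1697
```

View pics/w8.png

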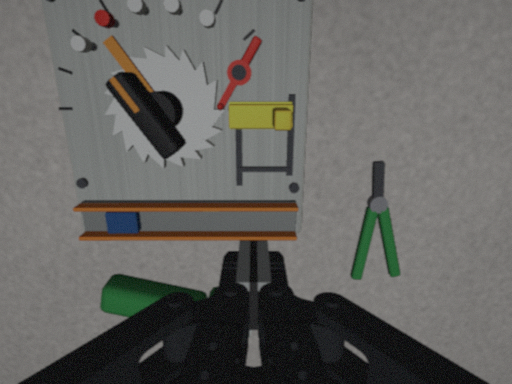

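The catch, at (262,115), is home at base y ≈ −5.5 mm against −6 nominal. The pawl is in, the pointer at (108,40) stands at the red pin at (103,18), and the bystanders are untouched. Handing in.

```bash
python3 -c "
from workcell import job_done
print(job_done())"
```

```text
the job is handed in; nothing more can be done
None
```

I wound the wheel three teeth so it hangs on its pawl with the pointer at the red pin, eased it down without a snap-back, slid the catch home to its stop, left the bystanders alone, and handed the job in at about 23 s; no verdict was shown.

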